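Reset the locking dial of an alternator tester

TASK

Set the alternator tester's black locking dial to the green spot: pull the knob up to unlock it, turn it to the green spot, push it fully back down into its slot, and let go. The slot is only near the spot, a little short of it or past it, so feel for it with light pressure, and never force the knob by turning it while locked or by bearing down on it hard where there is no slot. Leave the other things on the bench where they are.

Things in the scene. Friction and masses are not known exactly. Their poses are not given: they have to be found in the camera images.
- tester: Grey alternator tester, a fixed box 240 (x) x 300 (y) x 90 mm high; origin at the centre of its underside, x to its rear, z up. On its flat top panel: the dial (axis at x -40, y +50 mm), a round gauge (72 mm wide, 17 high) at x +70, y +50, two terminal posts (26 high) at x +90, y -20 and -55, a switch (14 high) at x +45, y -45.
- dial_seat (a point): On the dial's axis, at the height of the tester's panel (90 mm above the table); does not move with the dial. A dark steel bezel 88 mm wide and 6.5 mm high lies here under the dial; it covers the stop ring with the slots, whose top is level with the bezel's.
- dial_grip (a point): Point on the dial's axis in its grip bar, moving with the dial; x axis to where the pointer points, z up. Dial: black round skirt 75 mm wide, 8 thick; on it an upright bar 46 mm long (x), 12 thick (y), 36 tall, to be gripped across its thickness. The point is 22 mm above the skirt's top, 14 below the bar's top. When fully down the skirt's underside is 7.5 mm above the panel.
- dial_pointer (a point): The pointer's tip: a white mark at the skirt's top edge, 34 mm from the dial's axis; it turns and rises with the dial. A white line also runs along the bar's top on the pointer's side.
- dial_lug (a point): Lower end of the steel lug under the skirt, 33 mm from the axis, below the pointer; 5 mm wide, reaching 7 mm down. It locks in the slots of the stop ring. Lug and ring are rigid steel; the load between them, down or sideways, must stay under 25 N. In a narrow slot the lug has 1 mm (0.03 rad) of play each side.
- dial_pull (a joint): How far the dial is pulled up, m: 0 fully down (start), 0.014 at its upper end. It stays where it is left; about 3 N of friction. Above 0.007 the lug is clear of the stop ring and the dial turns freely; lower, it can go only where a slot is. With the lug standing on the ring it reads 0.006. Fully home is under 0.0015.
- dial (a joint): Turn of the dial, rad, counter-clockwise from above; 0: pointer along the tester's +x. Range +-1.65, friction 0.03 N m. Starts within 0.08 of 0 in a wide slot (play ends 0.09 to 0.61 from 0). Each spot, at +-1.01, has a narrow slot, but the stop ring has slipped round: the slot's middle lies 0.10 to 0.26 rad (6 to 15 degrees) off its spot's direction, short of it or past it; this cannot be seen, only felt.
- green_mark: Green spot, 12 mm wide, 1.5 mm high, fixed on the panel 52 mm from the dial's axis; origin at its underside's centre. It lies at +1.01 or -1.01 rad of the dial (by chance swapped with the orange one): turn the way its direction from the axis tells.
- orange_mark: Orange spot, the same, on the other side of the dial: not wanted.
- alternator: Loose alternator standing on end on the table, 165 mm over its ears, 135 mm high, 4 kg; leave alone.
- starter: Loose starter motor lying on the table, 200 x 100 x 120 mm high; leave alone.
- spray_can: Can, 62 mm wide, 160 mm high; leave alone.
- carton: Cardboard carton 110 x 80 x 60 mm; leave alone.
- bearing: Steel ball bearing 52 mm wide, 15 mm high; leave alone.
- screwdriver: Screwdriver lying on the table; leave alone.
- pulley: Loose steel pulley 60 mm wide, 22 mm high, lying on the tester's panel; leave alone.
- brush_holder: Loose carbon-brush holder 45 x 28 x 20 mm on the tester's panel; leave alone.

How it is judged:
On the way, in this order (a step that is already met when the one before it is completed fails the run):
1. the dial is pulled up, clear of its slot (over 8 mm) (value of joint dial_pull above 0.008 m), for 0.1 s.
2. the pulled dial's pointer is turned to within about 20 degrees of the green spot (horizontal distance between dial_pointer and green_mark below 0.023 m and value of joint dial_pull above 0.005 m), for 0.1 s.
At the end, for the whole second after the job is handed in: The dial is fully down (under 1.5 mm), locked in the slot of the green spot with its pointer within about 20 degrees of the spot (pointer tip within 23 mm of the spot's centre), at rest and let go (value of joint dial_pull below 0.0015 m and horizontal distance between dial_pointer and green_mark below 0.023 m and velocity of joint dial_pull below 0.005 m/s and velocity of joint dial between -0.05 and 0.05 rad/s); the robot touches nothing.
It fails at once if the knob is forced: its lug bears on the stop ring with more than 25 N, sideways or downward (contact force between dial and tester above 25 N).
It fails at once if another thing on the bench is shifted by more than 15 mm (distance of any of alternator, starter, spray_can, carton, bearing, screwdriver, pulley, brush_holder from where it was at the start of the episode above 0.015 m).
It also fails if it takes over 58 s, if anything falls off the work surface, if the arm or the gripper's body presses on something with over 40 N, if the wrist force passes 120 N, or if a joint passes its speed limit or range.

ROBOT

A 6-joint arm with a two-finger parallel gripper is mounted at the origin on the work surface. World frame = base frame: x ahead of the robot, y to its left, z up, the work surface at z = 0. Lengths are in m, angles in rad, forces in N, time in s.
With the tool pointing down it reaches from about 0.35 to 0.975 m from the base axis. Payload 4.9 kg.
Tool frame: the origin (TCP) lies at the very end of the fingers, on their centre line; the grasp point (between the pads) lies 19 mm behind it; x points along the fingers, z is the direction in which the jaws open and shut, and the axes are right-handed (so a half turn about x gives the same grasp; the last joint's range is limited). The gripper opens to 85 mm and grips with 20 to 120 N. Pads are 22 mm wide; open, the fingers measure 114 mm over their backs; the gripper's body (76 mm by 85 mm) begins 54 mm behind the grasp point. The pads swing forward as they close: fully open they stand 13 mm farther back than shut.
Start: joints at [1.134, 0.053, 1.613, -0, 1.476, -0.119], TCP at [0.195, 0.594, 0.231] pointing down, gripper open.
Joint ranges: [-3.01, 3.01], [-1.01, 2.22], [0.06, 2.58], [-1.02, 4.17], [0.09, 2.62], [-3.14, 3.14]. Speed limits (rad/s): [2.57, 2.57, 3.14, 3.14, 3.14, 3.14].

INTERFACE

Orientations are given as a unit quaternion [w, x, y, z].
In Python, from plant import manip, vision, job gives the robot as it stands.
- The arm moves only by the tool servo_tool, never from a script. Its arguments are lists of equal length, an entry for each row: "twist": the turn, a rotation vector about the world's x, y, z in rad, a list of three; "xyz": the shift along the world's x, y, z in cm, a list of three; "fingers": the opening, from 0 (shut) to 1 (fully open). In form: {"twist": [[wx, wy, wz], ...], "xyz": [[x, y, z], ...], "fingers": [fingers, ...]}. A call has 1 to 8 rows; each row shifts and turns the commanded pose from where the row before left it; what a row does not reach is not made up. A row lasts 1/8 s, in which the tool goes at most 62.5 mm and 10.7 degrees, less where a joint would pass 70% of its speed; a pose out of reach is approached as far as the arm can. A call with a gripper value outside its range is refused whole. The fingers move at their own pace and stop on an object; the grip force is fixed at half the most. Time passes only in rows, so rows that do not move let the fingers close. It gives the time, the measured TCP pose, the force and the opening at its end, in the units of the state.
- manip.state(): the state, without advancing time (a new reading comes with each control period).
- vision.grab_frame(name): name is "scene" or "top" or "wrist"; returns the picture (384x512x3 uint8, red, green, blue); there is no depth.
- vision.get_calibration(name): a dict with "camera_matrix" (3x3 intrinsics, pixels), "k1" (the pictures are not rectified: a ray, as slopes to the right and down, at radius r is drawn at 1 + k1 r^2 times it, then the intrinsics apply), "origin" and "orientation" of the camera in the world; the wrist camera has in their place "mount" (4x4, takes a point from camera to tool coordinates, whose origin is the TCP and whose axes are the tool frame's). Camera axes: x right, y up, looking along -z (the intrinsics and any distortion apply to the point x, -y, -z); pixel columns grow to the right and rows downward; lengths in m; the calibration is good to about 2 mm. A picture is of the moment at which its call begins: read the wrist's pose just before it. get_calibration takes no time and is no camera call.
- job.job_done(): hands the job in, once; it reports no verdict.
Trained networks look in the newest picture that a camera, given by its name, has taken for a name from the list of things; names that differ only in an ending like _2 or _b are one class to them, and where a whole thing is asked for, a point or a joint stands for the part that bears it (a point fixed in the world has none). Each returns a list of dicts, best first, with "score" (0 to 1); they miss things now and then, are a little off and sometimes report something else, mostly with a low value. They report only what shows in the picture. A call takes as long as a camera call.
- vision.spot_in(camera, label): "extent" ([centre column, centre row, width, height] in pixels, round what is visible of it).
The state is a dict: "time": time; "joint_pos": joint angles; "joint_vel": joint speeds; "joint_efforts": joint torques, N m; "tool_pos": TCP position; "tool_rot": TCP orientation; "contact_force": force on the tool from outside, world axes, zero at the start; "ft_torque": the same for the moment, N m; "gripper_width": opening from 0.0 (shut) to 1.0 (fully open).
Only numpy, scipy, OpenCV 4.12 (cv2) and the standard library are available. Lean on these libraries where they do the work, as an engineer would, in place of code of your own. Each camera call takes 0.05 s, during which the arm holds its last target.

## Working session

There is one attempt and no reset: what is moved stays moved. The work goes in short steps, Python scripts to look and compute and a tool call to move; the robot and the scene stay as the last step left them, time stands still between calls to the robot, and variables do not carry over. Pictures are saved under pics/ and viewed, and the job is handed in when it is done.

Besides the shell and the picture viewer there is one more tool, called after "Emit:" as name(argument=value, ...) on one line, values as JSON. servo_tool: Moves the arm, as the interface text tells. Its arguments: {"type":"object","properties":{"twist":{"type":"array","items":{"type":"array","items":{"type":"number"}}},"xyz":{"type":"array","items":{"type":"array","items":{"type":"number"}}},"fingers":{"type":"array","items":{"type":"number"}}},"required":["twist","xyz","fingers"]}

```bash
mkdir -p pics; ls; cat > h.py <<'E'
import numpy as np, cv2
from scipy.spatial.transform import Rotation as R
from plant import manip, vision, job
def Rq(q): return R.from_quat([q[1],q[2],q[3],q[0]])
def campose(name,st=None):
    c=vision.get_calibration(name)
    if 'mount' in c:
        M=np.array(c['mount']); T=np.eye(4); T[:3,:3]=Rq(st['tool_rot']).as_matrix(); T[:3,3]=st['tool_pos']
        return c,T@M
    T=np.eye(4); o=np.array(c['orientation'])
    T[:3,:3]=Rq(o).as_matrix() if o.size==4 else o; T[:3,3]=c['origin']; return c,T
def ray(name,uv,st=None):
    c,T=campose(name,st); K=np.array(c['camera_matrix']); d=np.linalg.solve(K,[uv[0],uv[1],1])[:2]
    u=d.copy()
    for _ in range(30): u=d/(1+c['k1']*(u@u))
    v=T[:3,:3]@np.array([u[0],-u[1],-1]); return T[:3,3],v
def atz(name,uv,z,st=None):
    o,v=ray(name,uv,st); return o+v*(z-o[2])/v[2]
def proj(name,p,st=None):
    c,T=campose(name,st); q=np.linalg.inv(T)@np.append(p,1); u=np.array([q[0],-q[1]])/-q[2]
    u=u*(1+c['k1']*(u@u)); return (np.array(c['camera_matrix'])@np.append(u,1))[:2]
def save(img,f): cv2.imwrite('pics/'+f,img[:,:,::-1])
E
python3 - <<'E'
from h import *
print(manip.state())
for n in ['scene','top','wrist']: print(n,vision.get_calibration(n))
save(vision.grab_frame('top'),'top0.png')
for l in ['dial_grip','green_mark','orange_mark','tester']: print(l,vision.spot_in('top',l)[:2])
save(vision.grab_frame('scene'),'sc0.png')
E
```

```text
pics
{'time': 0.0, 'joint_pos': array([ 1.13402674e+00,  5.33460868e-02,  1.61428686e+00,  5.57286795e-06,
        1.47597044e+00, -1.18995259e-01]), 'joint_vel': array([-2.22432409e-03,  1.29773507e-03,  3.90934725e-04, -1.08040662e-03,
        1.83431853e-03, -9.76961570e-05]), 'joint_efforts': array([-1.23474110e-03, -3.93686700e+01, -3.70175564e+01, -1.57153727e-04,
        6.88363143e-03,  3.21727924e-06]), 'tool_pos': array([0.19501798, 0.59315174, 0.23007395]), 'tool_rot': array([ 0.5721893 , -0.41493567,  0.57343379,  0.41424809]), 'contact_force': array([-0.38827267,  0.77225135,  0.11759624]), 'ft_torque': array([-0.03921579,  0.01148199, -0.00730855]), 'gripper_width': 1.002464047123355}
scene {'camera_matrix': array([[409.0053724 ,   0.        , 259.20486898],
       [  0.        , 409.0053724 , 189.49767978],
       [  0.        ,   0.        ,   1.        ]]), 'k1': 0.02595711815335197, 'origin': array([ 1.4011671 , -0.37230229,  0.92810821]), 'orientation': array([0.74429807, 0.35373521, 0.24263518, 0.51187885])}
top {'camera_matrix': array([[402.75371589,   0.        
[... 311 characters left out ...]
matrix': array([[288.93599479,   0.        , 251.91481598],
       [  0.        , 288.93599479, 186.69559137],
       [  0.        ,   0.        ,   1.        ]]), 'k1': 0.006114615040415883, 'mount': array([[ 3.18264271e-04,  3.10760545e-01, -9.50488181e-01,
        -1.42369276e-01],
       [-5.16137590e-04,  9.50488154e-01,  3.10760363e-01,
         7.94100237e-02],
       [ 9.99999816e-01,  3.91678759e-04,  4.62901618e-04,
        -4.30151666e-04],
       [ 0.00000000e+00,  0.00000000e+00,  0.00000000e+00,
         1.00000000e+00]])}
dial_grip [{'extent': [255.2, 175.8, 22.1, 23.4], 'score': 0.67}]
green_mark []
orange_mark []
tester [{'extent': [267.5, 167.8, 89.4, 75.1], 'score': 0.98}]
```

View pics/top0.png

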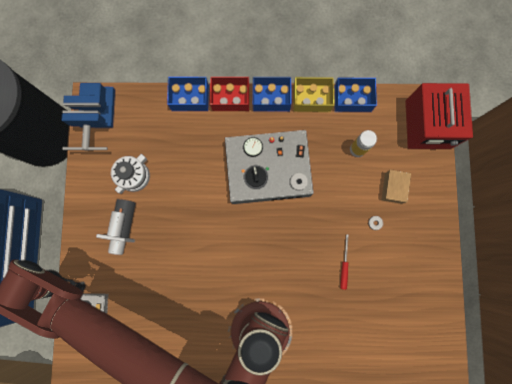

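View pics/sc0.png

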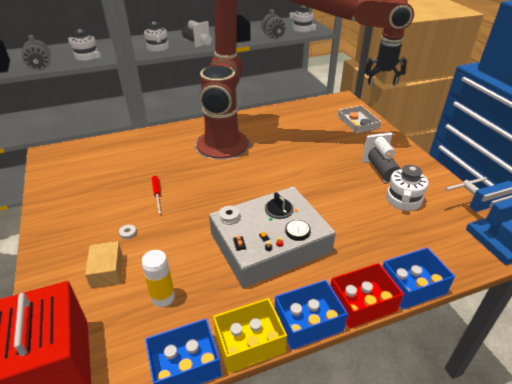

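```bash
python3 - <<'E'
from h import *
a=cv2.imread('pics/top0.png'); save(cv2.resize(a[110:230,200:330],None,fx=5,fy=5,interpolation=cv2.INTER_CUBIC)[:,:,::-1],'t0c.png')
a=cv2.imread('pics/sc0.png'); 
print(atz('top',(255.2,175.8),.12), atz('top',(267.5,167.8),.09))
E
```

```text
[0.55182648 0.01903111 0.12      ] [ 0.58712208 -0.02472294  0.09      ]
```

View pics/t0c.png

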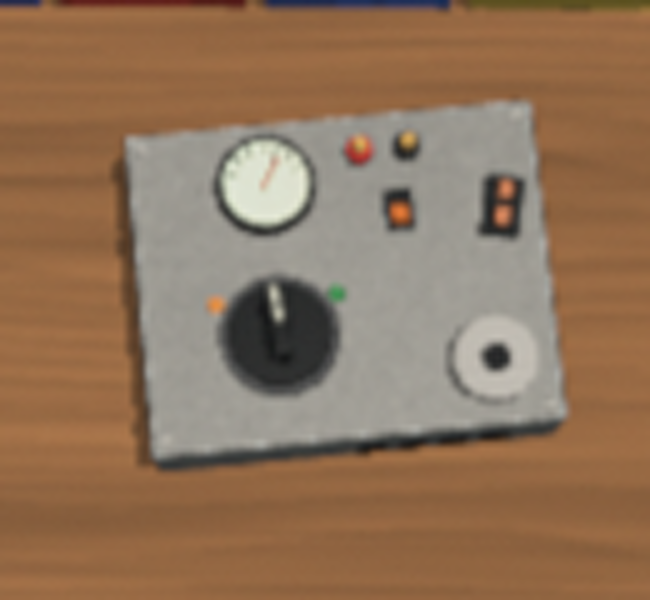

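```bash
python3 - <<'E'
from h import *
st=manip.state(); print(Rq(st['tool_rot']).as_matrix().round(3))
f=lambda u,v:(200+u/5,110+v/5)
c=[atz('top',f(*p),.09) for p in [(127,138),(530,102),(565,420),(152,462)]]; c=np.array(c);print(c.round(4),c.mean(0))
d=c[1]-c[0];print('yaw',np.arctan2(d[0],-d[1]));d=c[2]-c[3];print(np.arctan2(d[0],-d[1]))
print('dial',atz('top',f(279,336),.1),'g',atz('top',f(337,293),.091),'o',atz('top',f(216,305),.091))
E
```

```text
[[-0.    -0.95   0.312]
 [-0.001  0.312  0.95 ]
 [-1.     0.    -0.001]]
[[ 0.6987  0.1292  0.09  ]
 [ 0.7274 -0.1652  0.09  ]
 [ 0.4924 -0.1877  0.09  ]
 [ 0.4606  0.1072  0.09  ]] [ 0.59480243 -0.0291372   0.09      ]
yaw 0.09721625693992668
0.10731100232910931
dial [0.55055489 0.01714383 0.1       ] g [ 0.58396749 -0.0243539   0.091     ] o [0.57470266 0.06281193 0.091     ]
```

Emit:
servo_tool(twist=[[0, 0, 0.05], [0, 0, 0.05], [0, 0, 0.05], [0, 0, 0.05], [0, 0, 0.05], [0, 0, 0.05], [0, 0, 0.05], [0, 0, 0.05]], xyz=[[3, -4.8, 0], [3, -4.8, 0], [3, -4.8, 0], [3, -4.8, 0], [3, -4.8, 0], [3, -4.8, 0], [3, -4.8, 0], [3, -4.8, 0]], fingers=[1, 1, 1, 1, 1, 1, 1, 1])

```text
time: 1.3
tool_pos: [0.436, 0.208, 0.2316]
tool_rot: [-0.479, 0.521, -0.478, -0.52]
contact_force: [0.7, 0.4, 0.8]
gripper_width: 1.002
```

Emit:
servo_tool(twist=[[0, 0, 0.02], [0, 0, 0], [0, 0, 0], [0, 0, 0], [0, 0, 0], [0, 0, 0]], xyz=[[2.9, -4.8, 0], [2.9, -4.8, 0], [2.9, -4.8, 0], [2.8, -4.8, 0], [0, 0, 0], [0, 0, 0]], fingers=[1, 1, 1, 1, 1, 1])

```text
time: 2.05
tool_pos: [0.5501, 0.0178, 0.2311]
tool_rot: [0.474, -0.524, 0.474, 0.525]
contact_force: [0.4, 0.8, -0.7]
gripper_width: 1.001
```

```bash
python3 - <<'E'
from h import *
import pickle
st=manip.state(); im=vision.grab_frame('wrist'); pickle.dump(st,open('st1.pkl','wb'))
print(st['time'],st['tool_pos'],st['joint_pos'],st['contact_force'])
print(Rq(st['tool_rot']).as_matrix().round(4))
save(im,'w1.png')
for l in ['dial_grip','green_mark','orange_mark','dial_pointer']: print(l,vision.spot_in('wrist',l)[:2])
E
```

```text
2.05 [0.55008123 0.01776337 0.23106892] [-1.03157892e-01 -1.25138307e-01  1.78654803e+00  4.07984732e-04
  1.48086413e+00 -1.77573058e+00] [ 0.40380159  0.84544769 -0.71637065]
[[-6.000e-04 -9.948e-01 -1.016e-01]
 [ 5.000e-04 -1.016e-01  9.948e-01]
 [-1.000e+00  6.000e-04  5.000e-04]]
dial_grip [{'extent': [251.2, 179.6, 77.7, 80.2], 'score': 0.59}]
green_mark [{'extent': [197.6, 198.2, 314.9, 208.4], 'score': 0.43}]
orange_mark [{'extent': [293.6, 200.5, 8.1, 13.0], 'score': 0.49}]
dial_pointer [{'extent': [249.0, 181.9, 79.3, 79.5], 'score': 0.64}]
```

View pics/w1.png

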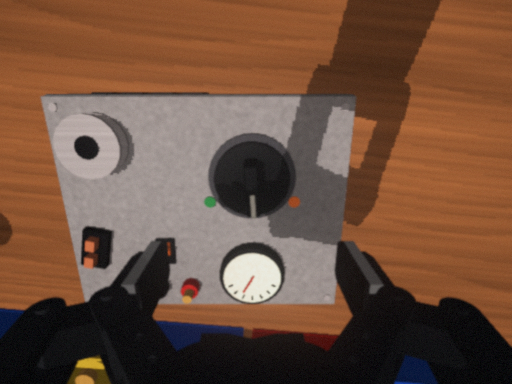

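```bash
python3 - <<'E'
from h import *
a=cv2.imread('pics/w1.png'); c=a[125:225,195:310]; c=np.clip(c.astype(float)*2.2,0,255).astype(np.uint8)
cv2.imwrite('pics/w1c.png',cv2.resize(c,None,fx=6,fy=6,interpolation=cv2.INTER_CUBIC))
E
```

```text
(no output)
```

View pics/w1c.png

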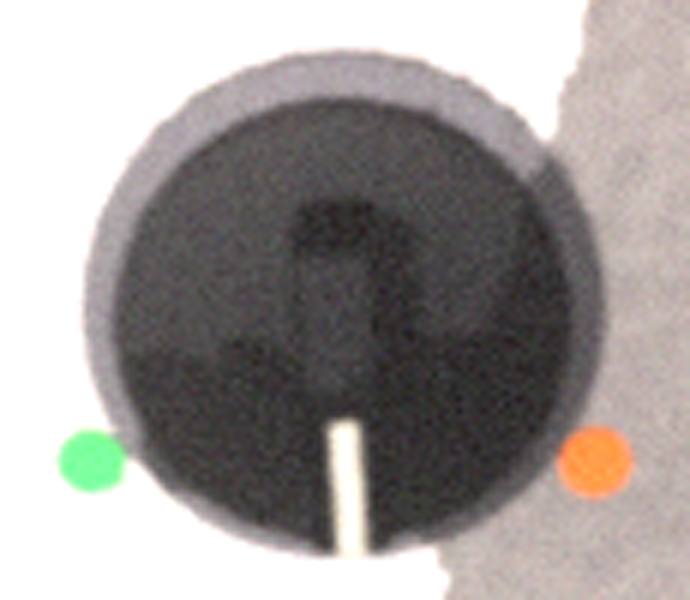

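```bash
python3 - <<'E'
from h import *
import pickle; st=pickle.load(open('st1.pkl','rb'))
f=lambda x,y:(195+x/6,125+y/6)
P=[atz('wrist',f(*p),.1415,st) for p in [(336,245),(345,425),(350,550)]]
for p in P: print(p)
print([np.arctan2(*(P[j]-P[i])[[1,0]]) for i,j in [(0,1),(1,2),(0,2)]])
g=atz('wrist',f(91,461),.0915,st);o=atz('wrist',f(596,461),.0915,st);print(g,o)
b=atz('wrist',f(346,302),.0965,st);s=atz('wrist',f(342,325),.1055,st);print('bez',b,'skirt',s)
for q in (g,o): print(np.arctan2(*(q-b)[[1,0]]),np.linalg.norm((q-b)[:2]))
d=o-g; print('yaw',np.arctan2(d[1],d[0])-np.pi/2)
c=np.array([.550,.017]);
for a in (.03,.045,.06,.08,.1):
  print(a,[((proj('wrist',np.r_[c+np.array([np.cos(a),np.sin(a)])*r+np.array([-np.sin(a),np.cos(a)])*w,z],st)-[195,125])*6).round(0) for r,w,z in [(0,0,.1415),(.023,0,.1415),(-.023,0,.1415),(-.023,.006,.1415),(-.023,-.006,.1415),(.034,0,.1055)]])
E
```

```text
[0.5283566  0.01421485 0.1415    ]
[0.55440117 0.01812082 0.1415    ]
[0.5735787 0.020813  0.1415   ]
[np.float64(0.14886300932933333), np.float64(0.1394705121494667), np.float64(0.14488302549282878)]
[ 0.58346023 -0.02324771  0.0915    ] [0.57457895 0.06419024 0.0915    ]
bez [0.548979  0.0178206 0.0965   ] skirt [0.55034219 0.01728952 0.1055    ]
-0.8723670858385142 0.05362426039382846
1.0663542065694336 0.0529669826859433
yaw 0.10122516360426537
0.03 [array([340., 395.]), array([329., 544.]), array([352., 237.]), array([396., 240.]), array([309., 234.]), array([326., 517.])]
0.045 [array([340., 395.]), array([331., 544.]), array([350., 237.]), array([393., 239.]), array([306., 234.]), array([329., 518.])]
0.06 [array([340., 395.]), array([334., 545.]), array([347., 237.]), array([391., 238.]), array([303., 235.]), array([332., 518.])]
0.08 [array([340., 395.]), array([337., 545.]), array([344., 237.]), array([387., 238.]), array([300., 236.]), array([336., 518.])]
0.1 [array([340., 395.]), array([340., 545.]), array([340., 237.]), array([384., 237.]), array([297., 237.]), array([340., 518.])]
```

Emit:
servo_tool(twist=[[0, 0, 0.043], [0, 0, 0], [0, 0, 0], [0, 0, 0], [0, 0, 0]], xyz=[[0.04, 0, -3], [0, 0, -3], [0, 0, -3], [0, 0, -3], [0, 0, 0]], fingers=[1, 1, 1, 1, 1])

```text
time: 2.92
tool_pos: [0.5483, 0.0186, 0.1085]
tool_rot: [0.461, -0.533, 0.463, 0.537]
contact_force: [0.2, 0.8, 0.6]
gripper_width: 0.997
```

```bash
python3 - <<'E'
from h import *
st=manip.state(); print(st['tool_pos'],Rq(st['tool_rot']).as_matrix().round(4)[:,2])
save(vision.grab_frame('wrist'),'w2.png')
E
```

```text
[0.54831284 0.01856519 0.10853676] [-0.1457  0.9893  0.0015]
```

View pics/w2.png

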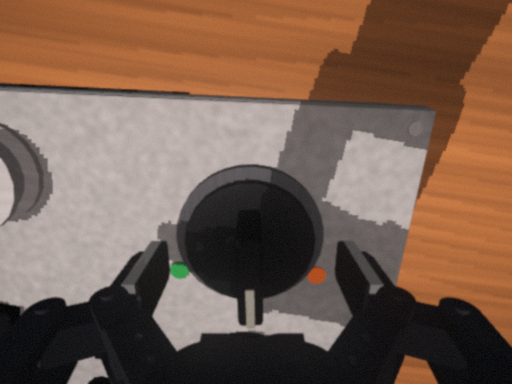

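Emit:
servo_tool(twist=[[0, 0, 0], [0, 0, 0], [0, 0, 0], [0, 0, 0], [0, 0, 0], [0, 0, 0], [0, 0, 0], [0, 0, 0]], xyz=[[0.15, -0.1, 0.2], [0, 0, 0], [0, 0, 0], [0, 0, 0], [0, 0, 0], [0, 0, 0], [0, 0, 0], [0, 0, 0]], fingers=[0.5, 0.3, 0.1, 0, 0, 0, 0, 0])

```text
time: 3.98
tool_pos: [0.5524, 0.0175, 0.114]
tool_rot: [0.463, -0.535, 0.462, 0.535]
contact_force: [-0.2, 5.3, 4.5]
gripper_width: 0.125
```

```bash
python3 - <<'E'
from h import *
for i in range(3):
  st=manip.state(); print(st['tool_pos'],st['contact_force'],st['ft_torque'],st['gripper_width'],Rq(st['tool_rot']).as_matrix().round(4)[:,2])
  im=vision.grab_frame('wrist')
save(im,'w3.png')
E
```

```text
[0.55243893 0.01750391 0.1139832 ] [-0.22946394  5.34807526  4.51910414] [ 0.86059497  0.26198424 -0.03252475] 0.12505918762887244 [-0.1449  0.9895  0.0015]
[0.55243853 0.01751171 0.11398145] [-1.71827921  5.43268075  4.60199533] [0.79773114 0.28465593 0.01598887] 0.12712559279737295 [-0.1449  0.9894  0.0015]
[0.5524376  0.01751323 0.11398994] [-1.52449624  4.55850778  4.80897661] [0.86695842 0.24703848 0.035622  ] 0.1291980731168072 [-0.1448  0.9895  0.0015]
```

View pics/w3.png

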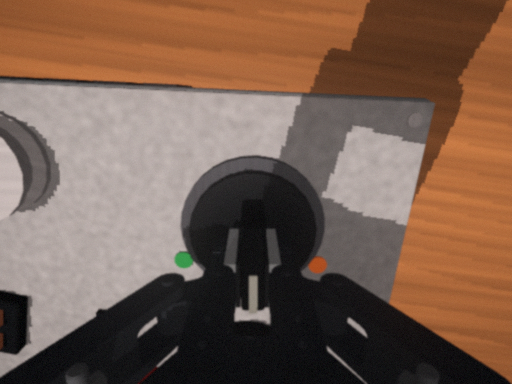

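Emit:
servo_tool(twist=[[0, 0, 0], [0, 0, 0], [0, 0, 0], [0, 0, 0], [0, 0, 0], [0, 0, 0]], xyz=[[0, 0, 0.3], [0, 0, 0.4], [0, 0, 0.4], [0, 0, 0], [0, 0, 0], [0, 0, 0]], fingers=[0, 0, 0, 0, 0, 0])

```text
time: 4.88
tool_pos: [0.5523, 0.0175, 0.1237]
tool_rot: [0.463, -0.535, 0.462, 0.535]
contact_force: [2.4, 5.3, -0.4]
gripper_width: 0.128
```

```bash
python3 - <<'E'
from h import *
st=manip.state(); print(st['tool_pos'],st['contact_force'],st['ft_torque'],st['gripper_width'],Rq(st['tool_rot']).as_matrix().round(4)[:,2])
save(vision.grab_frame('wrist'),'w4.png')
save(vision.grab_frame('scene'),'s4.png')
a=cv2.imread('pics/s4.png')[160:260,210:340];cv2.imwrite('pics/s4c.png',cv2.resize(a,None,fx=6,fy=6))
E
```

```text
[0.55234779 0.01750345 0.12370792] [ 2.39980566  5.28189757 -0.4483406 ] [ 0.82527619 -0.30142932  0.00527454] 0.12772470737951971 [-0.1448  0.9895  0.0016]
```

View pics/w4.png

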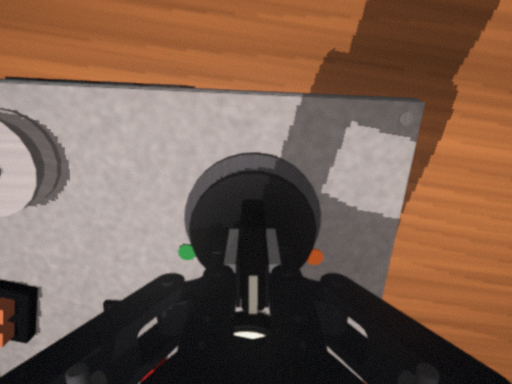

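View pics/s4c.png

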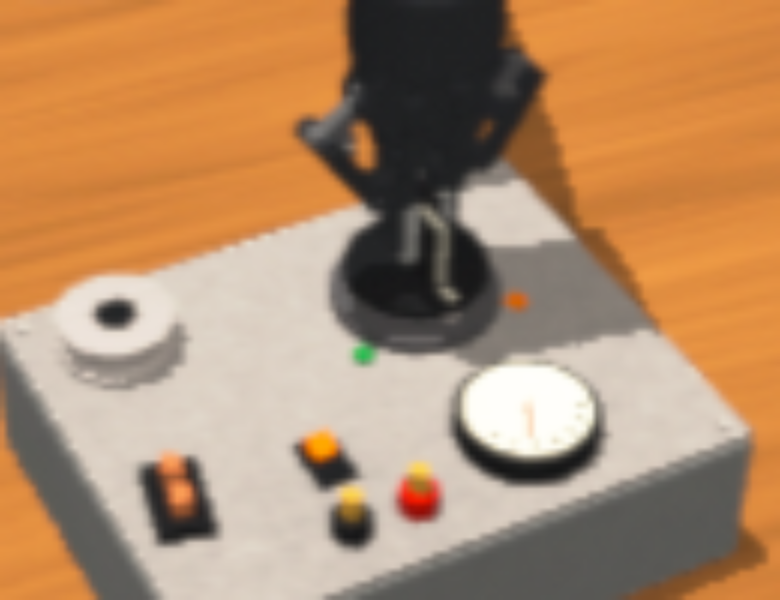

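Emit:
servo_tool(twist=[[0, 0, -0.1], [0, 0, -0.1], [0, 0, -0.1], [0, 0, -0.1], [0, 0, -0.1], [0, 0, 0], [0, 0, 0]], xyz=[[0, -0.02, 0.05], [0, -0.02, 0], [0, -0.02, 0], [-0.01, -0.02, 0], [-0.01, -0.02, 0], [0, 0, 0], [0, 0, 0]], fingers=[0, 0, 0, 0, 0, 0, 0])

```text
time: 5.85
tool_pos: [0.5522, 0.017, 0.1238]
tool_rot: [0.581, -0.403, 0.58, 0.405]
contact_force: [3.4, 6.4, -2.5]
gripper_width: 0.125
```

```bash
cat > r.py <<'E'
from h import *
s=[manip.state()]
for i in range(2): vision.grab_frame('wrist'); s.append(manip.state())
st=s[-1]; z=Rq(st['tool_rot']).as_matrix()[:,2]; y=Rq(st['tool_rot']).as_matrix()[:,1]
print(st['time'],'pos mm',(st['tool_pos']*1000).round(2),'F',np.mean([q['contact_force'] for q in s],0).round(2),'M',np.mean([q['ft_torque'] for q in s],0).round(3),'bar',round(np.arctan2(z[1],z[0])-np.pi/2,4),'dial',round(np.arctan2(z[1],z[0])-np.pi/2-.101,4),'q6',st['joint_pos'][5].round(3))
E
python3 r.py
```

```text
5.95 pos mm [552.21  17.04 123.79] F [ 2.94  6.63 -2.85] M [ 1.092 -0.532 -0.047] bar -0.3548 dial -0.4558 q6 -1.322
```

Emit:
servo_tool(twist=[[0, 0, -0.1], [0, 0, -0.1], [0, 0, -0.11], [0, 0, 0], [0, 0, 0], [0, 0, 0]], xyz=[[0.02, 0.05, 0], [0.02, 0.05, 0], [0.02, 0.05, 0], [0, 0, 0], [0, 0, 0], [0, 0, 0]], fingers=[0, 0, 0, 0, 0, 0])

```text
time: 6.7
tool_pos: [0.5521, 0.017, 0.1241]
tool_rot: [0.635, -0.31, 0.636, 0.31]
contact_force: [0.6, 1.1, -3.6]
gripper_width: 0.126
```

```bash
python3 r.py; python3 - <<'E'
from h import *
save(vision.grab_frame('wrist'),'w5.png')
E
```

```text
6.8 pos mm [552.14  17.03 124.31] F [ 0.37  0.65 -3.7 ] M [ 0.058 -0.028  0.011] bar -0.6643 dial -0.7653 q6 -1.01
```

View pics/w5.png

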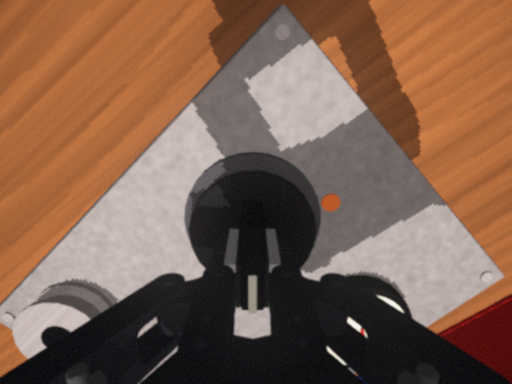

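Emit:
servo_tool(twist=[[0, 0, 0], [0, 0, 0], [0, 0, 0], [0, 0, 0], [0, 0, 0], [0, 0, 0], [0, 0, 0]], xyz=[[0, 0, -0.25], [0, 0, -0.15], [0, 0, -0.1], [0, 0, -0.1], [0, 0, -0.1], [0, 0, 0], [0, 0, 0]], fingers=[0, 0, 0, 0, 0, 0, 0])

```text
time: 7.72
tool_pos: [0.5523, 0.0171, 0.1195]
tool_rot: [0.635, -0.309, 0.636, 0.31]
contact_force: [-9.2, 0.4, 9.3]
gripper_width: 0.134
```

```bash
python3 r.py
```

```text
7.825 pos mm [552.28  17.09 119.42] F [-9.72  0.71  9.82] M [-0.098  1.629  0.03 ] bar -0.6646 dial -0.7656 q6 -1.01
```

Emit:
servo_tool(twist=[[0, 0, 0], [0, 0, -0.04], [0, 0, 0], [0, 0, 0], [0, 0, 0], [0, 0, 0], [0, 0, 0]], xyz=[[0, 0, 0.35], [0, 0, 0], [0, 0, 0], [0, 0, -0.2], [0, 0, -0.15], [0, 0, 0], [0, 0, 0]], fingers=[0, 0, 0, 0, 0, 0, 0])

```text
time: 8.7
tool_pos: [0.5522, 0.017, 0.118]
tool_rot: [0.641, -0.297, 0.642, 0.297]
contact_force: [-5.0, -1.1, 2.2]
gripper_width: 0.125
```

Emit:
servo_tool(twist=[[0, 0, 0], [0, 0, 0]], xyz=[[0, 0, 0], [0, 0, 0]], fingers=[0, 0])

```text
time: 8.95
tool_pos: [0.5522, 0.017, 0.1179]
tool_rot: [0.641, -0.297, 0.642, 0.297]
contact_force: [-5.4, -0.3, 1.7]
gripper_width: 0.128
```

Emit:
servo_tool(twist=[[0, 0, 0], [0, 0, 0], [0, 0, 0], [0, 0, 0]], xyz=[[0, 0, -0.1], [0, 0, -0.1], [0, 0, 0], [0, 0, 0]], fingers=[0, 0, 0, 0])

```text
time: 9.45
tool_pos: [0.5522, 0.017, 0.1162]
tool_rot: [0.641, -0.297, 0.642, 0.297]
contact_force: [-7.0, -0.6, 4.1]
gripper_width: 0.128
```

```bash
python3 r.py
```

```text
9.55 pos mm [552.23  17.02 116.24] F [-6.98 -0.49  4.13] M [-0.177  1.247 -0.204] bar -0.7047 dial -0.8057 q6 -0.97
```

Emit:
servo_tool(twist=[[0, 0, -0.012], [0, 0, 0], [0, 0, 0], [0, 0, 0], [0, 0, 0], [0, 0, 0]], xyz=[[0, 0, 0], [0, 0, -0.1], [0, 0, -0.1], [0, 0, -0.1], [0, 0, 0], [0, 0, 0]], fingers=[0, 0, 0, 0, 0, 0])

```text
time: 10.3
tool_pos: [0.5523, 0.017, 0.114]
tool_rot: [0.643, -0.293, 0.644, 0.293]
contact_force: [-9.1, -0.5, 7.4]
gripper_width: 0.128
```

```bash
python3 r.py
```

```text
10.4 pos mm [552.3   17.01 114.  ] F [-8.39 -0.49  6.88] M [-0.178  1.561 -0.104] bar -0.7164 dial -0.8174 q6 -0.958
```

Emit:
servo_tool(twist=[[0, 0, -0.005], [0, 0, 0], [0, 0, 0], [0, 0, 0]], xyz=[[0, 0, -0.1], [0, 0, 0], [0, 0, 0], [0, 0, 0]], fingers=[0, 0, 0, 0])

```text
time: 10.9
tool_pos: [0.5524, 0.017, 0.1139]
tool_rot: [0.644, -0.291, 0.645, 0.292]
contact_force: [-11.2, -1.5, 11.5]
gripper_width: 0.133
```

```bash
python3 r.py
```

```text
11.0 pos mm [552.35  17.02 113.9 ] F [-11.27  -1.11  11.75] M [-0.133  2.    -0.053] bar -0.7211 dial -0.8221 q6 -0.953
```

Emit:
servo_tool(twist=[[0, 0, 0], [0, 0, 0], [0, 0, 0], [0, 0, 0], [0, 0, 0], [0, 0, 0], [0, 0, 0], [0, 0, 0]], xyz=[[0, 0, 0.1], [0, 0, 0.05], [0, 0, 0], [0, 0, 0], [0, 0, 0], [0, 0, 0], [0, 0, 0], [0, 0, 0]], fingers=[0, 0, 0.15, 0.3, 0.5, 0.7, 0.8, 0.8])

```text
time: 12.0
tool_pos: [0.5527, 0.0172, 0.1133]
tool_rot: [0.644, -0.291, 0.644, 0.291]
contact_force: [0.0, 0.4, -0.1]
gripper_width: 0.801
```

Emit:
servo_tool(twist=[[0, 0, 0], [0, 0, 0], [0, 0, 0], [0, 0, 0], [0, 0, 0], [0, 0, 0], [0, 0, 0]], xyz=[[0, 0, 1], [0, 0, 2], [0, 0, 3], [0, 0, 3], [0, 0, 3], [0, 0, 0], [0, 0, 0]], fingers=[0.8, 0.8, 0.8, 0.8, 0.8, 0.8, 0.8])

```text
time: 12.88
tool_pos: [0.5524, 0.0172, 0.2333]
tool_rot: [0.644, -0.291, 0.644, 0.291]
contact_force: [-0.0, -0.1, -0.2]
gripper_width: 0.805
```

```bash
python3 r.py; python3 - <<'E'
from h import *
import pickle
st=manip.state(); im=vision.grab_frame('wrist'); pickle.dump(st,open('st6.pkl','wb'))
save(im,'w6.png'); c=im[120:230,190:320]
cv2.imwrite('pics/w6c.png',cv2.resize(np.clip(c[:,:,::-1].astype(float)*2.2,0,255).astype(np.uint8),None,fx=5,fy=5,interpolation=cv2.INTER_CUBIC))
save(vision.grab_frame('scene'),'s6.png')
a=cv2.imread('pics/s6.png')[160:260,210:340];cv2.imwrite('pics/s6c.png',cv2.resize(a,None,fx=6,fy=6))
E
```

```text
12.975 pos mm [551.82  17.25 231.85] F [-0.19  0.07 -0.05] M [-0.037  0.002  0.02 ] bar -0.7217 dial -0.8227 q6 -0.953
```

View pics/w6.png

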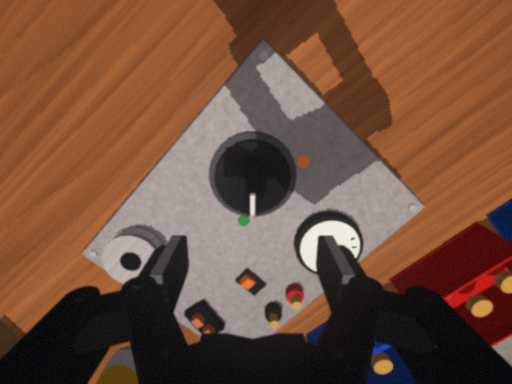

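View pics/w6c.png

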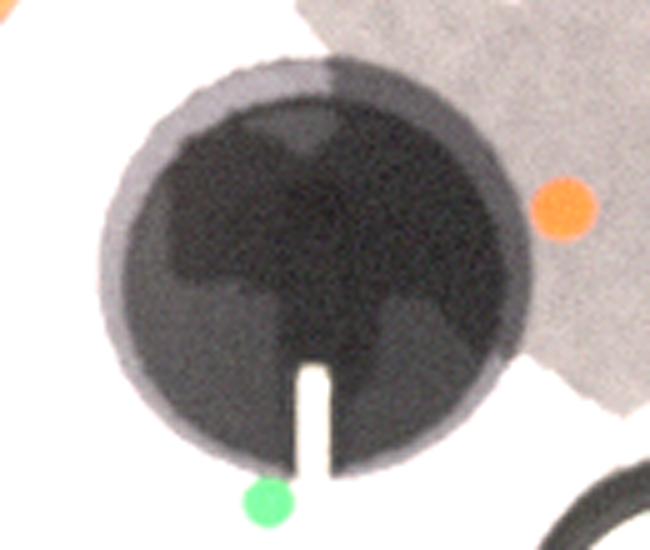

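View pics/s6c.png

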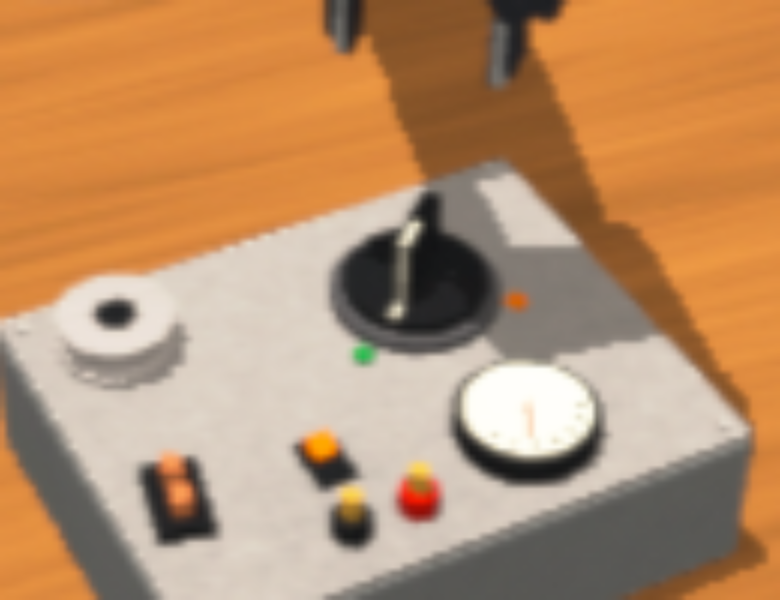

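The dial looks down and in line with the spot. I'll check the height by lightly touching the bar's top with shut fingers; it should be at z = 0.1415.

Emit:
servo_tool(twist=[[0, 0, 0], [0, 0, 0], [0, 0, 0], [0, 0, 0], [0, 0, 0], [0, 0, 0], [0, 0, 0], [0, 0, 0]], xyz=[[0, 0, 0], [0, 0, 0], [0, 0, 0], [0, 0, -2], [0, 0, -2], [0, 0, -2], [0, 0, -2], [0, 0, 0]], fingers=[0, 0, 0, 0, 0, 0, 0, 0])

```text
time: 14.08
tool_pos: [0.5509, 0.0173, 0.1502]
tool_rot: [0.643, -0.29, 0.646, 0.292]
contact_force: [-0.6, 0.3, 0.4]
gripper_width: -0.001
```

Emit:
servo_tool(twist=[[0, 0, 0], [0, 0, 0], [0, 0, 0], [0, 0, 0]], xyz=[[0, 0, -0.4], [0, 0, 0], [0, 0, 0], [0, 0, 0]], fingers=[0, 0, 0, 0])

```text
time: 14.58
tool_pos: [0.5529, 0.0171, 0.1499]
tool_rot: [0.645, -0.291, 0.644, 0.291]
contact_force: [-0.1, -0.4, 0.1]
gripper_width: 0.002
```

Emit:
servo_tool(twist=[[0, 0, 0], [0, 0, 0], [0, 0, 0], [0, 0, 0], [0, 0, 0], [0, 0, 0]], xyz=[[0, 0, -0.3], [0, 0, -0.2], [0, 0, -0.15], [0, 0, 0], [0, 0, 0], [0, 0, 0]], fingers=[0, 0, 0, 0, 0, 0])

```text
time: 15.32
tool_pos: [0.5527, 0.0172, 0.1429]
tool_rot: [0.644, -0.291, 0.644, 0.291]
contact_force: [0.7, 0.6, -0.1]
gripper_width: 0.007
```

Emit:
servo_tool(twist=[[0, 0, 0], [0, 0, 0], [0, 0, 0], [0, 0, 0]], xyz=[[0, 0, -0.15], [0, 0, 0], [0, 0, 0], [0, 0, 0]], fingers=[0, 0, 0, 0])

```text
time: 15.82
tool_pos: [0.5528, 0.0172, 0.1415]
tool_rot: [0.645, -0.291, 0.644, 0.291]
contact_force: [-0.4, 0.6, 1.2]
gripper_width: 0.002
```

Emit:
servo_tool(twist=[[0, 0, 0], [0, 0, 0], [0, 0, 0], [0, 0, 0]], xyz=[[0, 0, -0.12], [0, 0, 0], [0, 0, 0], [0, 0, 0]], fingers=[0, 0, 0, 0])

```text
time: 16.32
tool_pos: [0.553, 0.0171, 0.1415]
tool_rot: [0.645, -0.291, 0.644, 0.291]
contact_force: [-1.8, -0.2, 6.5]
gripper_width: -0.002
```

Emit:
servo_tool(twist=[[0, 0, 0], [0, 0, 0], [0, 0, 0], [0, 0, 0], [0, 0, 0], [0, 0, 0], [0, 0, 0]], xyz=[[0, 0, 1], [0, 0, 2], [0, 0, 3], [0, 0, 3], [0, 0, 0], [0, 0, 0], [0, 0, 0]], fingers=[0, 0, 0, 0, 0, 0, 0])

```text
time: 17.2
tool_pos: [0.5518, 0.0173, 0.2285]
tool_rot: [0.644, -0.291, 0.645, 0.292]
contact_force: [-0.6, 0.4, -0.2]
gripper_width: -0.004
```

```bash
python3 r.py; python3 - <<'E'
from h import *
st=manip.state(); im=vision.grab_frame('wrist'); save(im,'w7.png')
import pickle
s=pickle.load(open('st6.pkl','rb')); f=lambda x,y:(190+x/5,120+y/5)
a=atz('wrist',f(313,370),.1415,s);b=atz('wrist',f(314,470),.1415,s);g=atz('wrist',f(269,501),.0915,s)
c=np.array([.5515,.0172]);th=np.arctan2(*(b-a)[[1,0]]);tip=c+.034*np.array([np.cos(th),np.sin(th)])
print(th-.101,g,np.linalg.norm(tip-g[:2]))
E
```

```text
17.3 pos mm [551.93  17.26 228.69] F [-0.24  0.44 -0.19] M [-0.018  0.047 -0.03 ] bar -0.7218 dial -0.8228 q6 -0.953
-0.813085692501262 [ 0.58366844 -0.02316278  0.0915    ] 0.019252356009751764
```

View pics/w7.png

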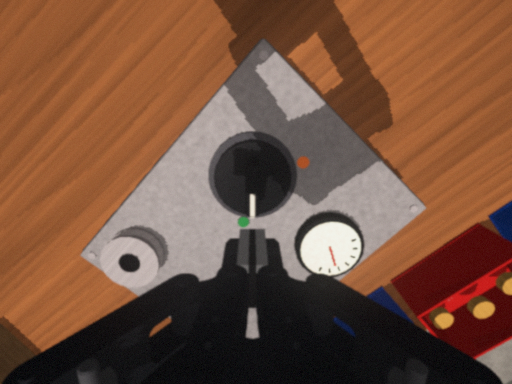

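The bar's top held at exactly 141.5 mm under 6.5 N, so the dial is fully home. Its pointer tip is about 19 mm from the green spot's centre (the limit is 23 mm), and the gripper is clear.

```bash
python3 -c "
from h import *
print(job.job_done())"
```

```text
the job is handed in; nothing more can be done
None
```

The dial is set to the green spot: locked fully down in its slot, let go, and handed in at about 17 s of the 58 s allowed. `job_done()` reported no verdict.

- **Unlocking and turning:** I gripped the bar in line with its measured angle, pulled the dial up about 10 mm and turned it clockwise towards the green spot.
- **Finding the slot:** A light press at about -0.77 rad was blocked at roughly 10 N. After a small lift and one more step, at about -0.81 rad, the lug dropped in. I then pushed the dial down with no more than 12 N measured at the wrist.
- **Height check:** With the fingers shut, I touched the bar's top at z = 0.1415 m, exactly the fully-down height. It did not give under 6.5 N.
- **Pointer check:** The dial stands at about -0.82 rad, and the pointer tip is about 19 mm from the spot's centre, against the 23 mm limit. That leaves only about 4 mm of margin, with the calibration good to about 2 mm.
- **Clearance:** The gripper is about 9 cm above the dial, and the wrist force reads about zero. I saw nothing else moved in the last pictures, but I did not measure the other things' positions.

No check failed. The two readings of the dial's angle, one from the gripper and one from the camera, differ by about 0.01 rad.

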